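# Screw the spare spindle into the thread stand

### The arm

A 6-joint arm with a two-finger parallel gripper is mounted at the origin on the work surface. World frame = base frame: x ahead of the robot, y to its left, z up, the work surface at z = 0. Lengths are in mm, angles in rad, forces in N, time in s.
With the tool pointing down it reaches from about 275 to 750 mm from the base axis. Payload 10.2 kg.
Tool frame: the origin (TCP) lies at the very end of the fingers, on their centre line; the grasp point (between the pads) lies 19 mm behind it; z points along the fingers, x is the direction in which the jaws open and shut, and the axes are right-handed (so a half turn about z gives the same grasp; the last joint's range is limited). The gripper opens to 85 mm and grips with 20 to 120 N. Pads are 22 mm wide; open, the fingers measure 114 mm over their backs; the gripper's body (76 mm by 85 mm) begins 54 mm behind the grasp point. The pads swing forward as they close: fully open they stand 13 mm farther back than shut.
Start: joints at [-1.5, 0.313, 1.498, -0, 1.331, -0.223], TCP at [152.022, -502.514, 231.294] pointing down, gripper open.
Joint ranges: [-2.94, 2.94], [-0.97, 2.17], [0.19, 2.56], [-1.23, 4.37], [0.02, 3.11], [-2.88, 2.88]. Speed limits (rad/s): [2.39, 2.39, 3.01, 3.14, 3.14, 3.14].

### API

Orientations are given as a unit quaternion [w, x, y, z].
In Python, from rig import telemetry, capture, camera_model, finish_job gives the robot as it stands.
- The arm moves only by the shell command python3 -m inch 'ROWS' [FORCE]. ROWS is JSON, a list of rows, each a list of 5 numbers: the shift along the tool's x, y, z in m, then the turn about the tool's z in rad, then the finger opening in m, from 0 to 0.0854. A call has exactly 5 rows; each row shifts and turns the pose as measured when the row begins, along the tool's axes as they then stand; what a row does not reach is not made up. A row lasts 1/12 s, in which the tool goes at most 41.7 mm and 7.16 degrees, less where a joint would pass 70% of its speed; a pose out of reach is approached as far as the arm can. A call with a gripper value outside its range is refused whole. The fingers move at their own pace and stop on an object; FORCE is the grip in N (left out, the last holds). Time passes only in rows, so rows that do not move let the fingers close, or fill a call up. It gives the time, the measured TCP pose, the force and the opening at its end, in the units of the state.
- telemetry.sense(): the state, without advancing time (a new reading comes with each control period).
- capture(name): name is "scene" or "top" or "wrist"; returns the picture (384x512x3 uint8, blue, green, red); there is no depth.
- camera_model(name): a dict with "mtx" (3x3 intrinsics, pixels), "camera_from_world" (4x4, takes a point from world to camera coordinates). Camera axes: x right, y down, z forward; pixel columns grow to the right and rows downward; lengths in mm; the calibration is good to about 2 mm. A picture is of the moment at which its call begins: read the wrist's pose just before it. camera_model takes no time and is no camera call; for the wrist camera it gives the pose at the moment of the call.
- finish_job(): hands the job in, once; it reports no verdict.
The state is a dict: "time_s": time; "joints": joint angles; "dq": joint speeds; "tau": joint torques, N m; "eef_pos": TCP position; "ee_rot": TCP orientation; "force": force on the tool from outside, world axes, zero at the start; "wrist_torque": the same for the moment, N m; "grip_width": opening from 0.0 (shut) to 1.0 (fully open).
Only numpy, scipy, OpenCV 4.12 (cv2) and the standard library are available. Lean on these libraries where they do the work, as an engineer would, in place of code of your own. Each camera call takes 0.05 s, during which the arm holds its last target. There are 200 camera calls.

### The job

Take the spare spool spindle out of the dark wooden rest, stand its threaded foot in the empty pilot hole of the beech thread stand, and screw it in clockwise while pressing down firmly and steadily (about 15 N; under about 8 N the thread does not bite, and beyond 24 N the wood splits) until its steel collar is fully home on the wood. Leave it standing upright by itself, and do not knock the pin dish, orange spool or dark red thread cone out of place.

Things in the scene. Friction and masses are not known exactly. Their poses are not given: they have to be found in the camera images.
- spindle_mid (a point): Loose spool spindle, round, about 55 g: brown wooden handle (18 mm across, 60 mm long, red ring near its top) on a steel collar (30 mm across, 5 mm thick) over a self-tapping steel foot (14 mm across, 16 mm long, flat end). This point: on the axis, half-way up the handle, 30 mm below its top, 35 mm above the collar's underside, 51 mm above the foot's end. z points up along the spindle.
- spindle_collar (a point): Centre of the underside of the spindle's collar, where the foot begins; same axes. The spindle is home when this meets the pilot point. Turning clockwise from above under a push of more than about 8 N drives it 5 mm per turn, in as many strokes as the wrist needs; pushed more lightly it spins in place, pushed without turning it stays. Turning back under load backs it out; lifting pulls it out.
- pilot (a point): Centre of the mouth of the empty pilot hole, on the stand top, 45 mm above the table; z up, y along the stand, thread cones on the -y side from 84 mm on. Hole 16.5 mm across, 3 mm chamfer. The foot drops loosely 11 to 12 mm in, then stands upright unaided on uncut dark wood, the collar 4 to 5 mm (unknown) above the stand; from there it must be screwed, about 0.8 to 1 turn. Over 24 N splits it.
- stand: The fixed thread stand, a beech bar 110 x 270 x 45 mm (x, y, z) carrying two thread cones on posts, 112 mm high above it (brown at y = -35 mm, black at y = -105 mm); origin at the centre of its underside; the pilot hole is at y = +75 mm in its frame.
- rest: The fixed dark wooden rest, 70 x 70 x 30 mm, with one loose hole of 18 mm diameter in its middle in which the spindle stands at the start, its collar lying on the rest's top; origin at the centre of its underside.
- pin_dish: Bystander: round blue pin dish, diameter 90 mm, 20 mm high, loose; origin at the centre of its underside.
- spool: Bystander: orange spool, diameter 34 mm, 46 mm high, loose, upright; origin at the centre of its underside.
- yarn_cone: Bystander: dark red thread cone, diameter 64 mm, 142 mm high, loose, upright; origin at the centre of its underside.
- core: The dark, uncut wood at the bottom of the pilot hole, which the foot stands on and its thread cuts into: a round patch 16 mm across, 10 to 12 mm below the stand's top; origin at the centre of its upper face, on the hole's axis. It turns and sinks with the foot as the thread cuts. It splits if pressed with over 24 N.
Things that resemble listed ones, but are neither listed nor needed, are in the scene too. What is meant by the part that bears spindle_mid is not green or turquoise, and is the larger of those in its own colour.

How it is judged:
By the outcome, as a careful person would: the job done as asked, in the order asked, and still so for the second after the job is handed in, with the robot touching nothing.
It also fails if it takes over 72 s, if anything falls off the work surface, if the arm or the gripper's body presses on something with over 40 N, if the wrist force passes 120 N, or if a joint passes its speed limit or range.

## Working session

There is one attempt and no reset: what is moved stays moved. The work goes in short steps, Python scripts to look and compute and a shell command to move; the robot and the scene stay as the last step left them, time stands still between calls to the robot, and variables do not carry over. Pictures are saved under pics/ and viewed, about 8 in all and at most 12, crops included, and the job is handed in when it is done.

```bash
mkdir -p pics; ls
python3 - <<'E'
from rig import telemetry, capture, camera_model
import cv2, numpy as np
print(telemetry.sense())
for n in("scene","top"):
    cv2.imwrite(f"pics/{n}0.png",capture(n)); m=camera_model(n); print(n,np.round(m["mtx"],1).tolist(),np.round(m["camera_from_world"],4).tolist())
a=np.hstack([cv2.imread("pics/scene0.png"),cv2.imread("pics/top0.png")])
E
```

```text
pics
{'time_s': 0.0, 'joints': array([-1.50037707e+00,  3.13465345e-01,  1.49844004e+00,  2.42363291e-07,
        1.33099658e+00, -2.23385362e-01]), 'dq': array([-1.40619748e-03, -2.06728543e-03,  3.19778607e-05, -2.15064115e-04,
       -1.61476771e-03, -1.86858236e-03]), 'tau': array([-1.75366058e-04, -4.12264824e+01, -2.59743351e+01, -1.65221704e-04,
        4.17257994e-03, -1.00562886e-05]), 'eef_pos': array([ 152.01508681, -502.24182716,  230.72611005]), 'ee_rot': array([-4.97005795e-04,  8.02992929e-01, -5.95988194e-01, -4.26098998e-04]), 'force': array([ 1.56355675,  0.65733703, -0.48237652]), 'wrist_torque': array([ 0.00459274, -0.00260765, -0.00051534]), 'grip_width': 0.9981308178249174}
scene [[404.0, 0.0, 255.9], [0.0, 404.0, 196.5], [0.0, 0.0, 1.0]] [[0.0321, 0.9994, 0.0127, -88.802], [0.7253, -0.0145, -0.6883, -354.805], [-0.6877, 0.0313, -0.7253, 1213.3449], [0.0, 0.0, 0.0, 1.0]]
top [[410.8, 0.0, 257.1], [0.0, 410.8, 190.2], [0.0, 0.0, 1.0]] [[-0.017, -0.9996, -0.0235, 101.026], [-0.9926, 0.0197, -0.1199, 553.0782], [0.1203, 0.0213, -0.9925, 805.709], [0.0, 0.0, 0.0, 1.0]]
```

View pics/scene0.png

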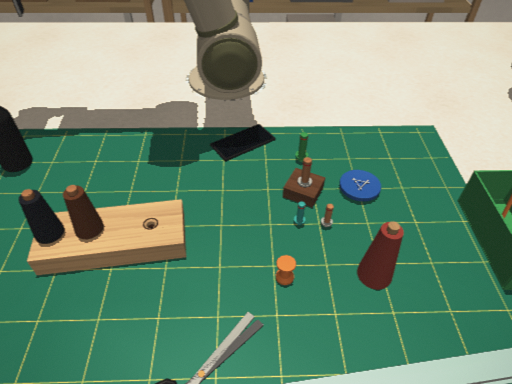

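View pics/top0.png

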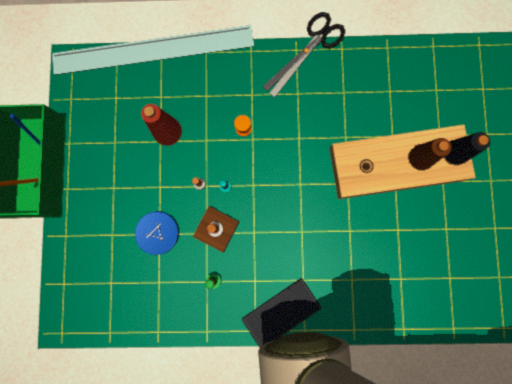

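The scene view shows the brown spindle in the dark rest at about (306,170), the pilot hole at (151,224), and decoys near (300,213), (327,215) and (303,147). The top view shows the spindle at (215,229) and the hole at (366,166).

```bash
cat > h.py <<'E'
import numpy as np, cv2
from rig import telemetry, capture, camera_model
def ray(n,uv,m=None):
    m=m or camera_model(n); T=np.array(m["camera_from_world"]); R=T[:3,:3]
    d=R.T@np.linalg.inv(m["mtx"])@np.array([uv[0],uv[1],1.]); return -R.T@T[:3,3], d/np.linalg.norm(d)
def plane(n,uv,z,m=None):
    c,d=ray(n,uv,m); return c+d*(z-c[2])/d[2]
def tri(rs):
    A=sum(np.eye(3)-np.outer(d,d) for c,d in rs); b=sum((np.eye(3)-np.outer(d,d))@c for c,d in rs); return np.linalg.solve(A,b)
def proj(n,p,m=None):
    m=m or camera_model(n); q=np.array(m["camera_from_world"])@np.r_[p,1.]; q=np.array(m["mtx"])@q[:3]; return q[:2]/q[2]
E
python3 - <<'E'
from h import *
s=cv2.imread("pics/scene0.png"); t=cv2.imread("pics/top0.png")
def cr(i,u,v,w=24): return cv2.resize(i[v-w:v+w,u-w:u+w],(290,290),interpolation=cv2.INTER_CUBIC)
cv2.imwrite("pics/crops.png",np.vstack([np.hstack([cr(s,306,175),cr(s,151,224)]),np.hstack([cr(t,215,229),cr(t,366,166)])]))
for n,uv in(("scene",(151,224)),("top",(366,166))): print("pilot",plane(n,uv,45))
for n,uv in(("scene",(305,182)),("top",(216,230))): print("collar",plane(n,uv,33))
print("tri pilot",tri([ray("scene",(151,224)),ray("top",(366,166))]))
# bystanders
for n,lo,hi in(("dish",(100,150,60),(125,255,255)),("orange",(8,200,170),(16,255,255))):
    m=cv2.inRange(cv2.cvtColor(t,cv2.COLOR_BGR2HSV),lo,hi); k,l,st,c=cv2.connectedComponentsWithStats(m)
    for i in range(1,k):
        if st[i,4]>60: print(n,c[i],st[i,4],plane("top",c[i],20 if n=="dish" else 40))
E
```

```text
pilot [ 600.93689667 -129.44739012   45.        ]
pilot [ 598.48184446 -130.33509208   45.        ]
collar [481.3148557  177.95900573  33.        ]
collar [475.35019762 175.6879232   33.        ]
tri pilot [ 598.87119755 -130.54616858   42.5937309 ]
dish [ 19.11290323 123.46774194] 62 [711.47035556 600.96999092  20.        ]
dish [156.29666161 232.70333839] 1318 [472.29899363 301.01556057  20.        ]
```

View pics/crops.png

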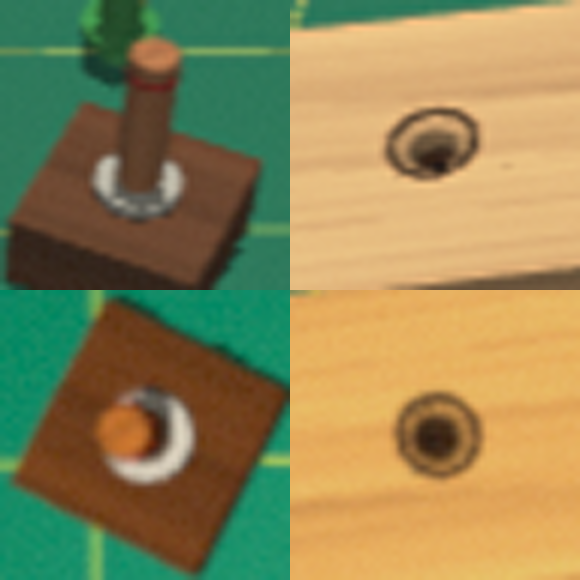

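The crops show the spindle upright in the rest: collar centre at scene (304.8,181.6) and top (215.5,229). The hole mouth is at scene (150.7,223.7) and top (366.5,166).

```bash
cat >> h.py <<'E'
from scipy.spatial.transform import Rotation as Ro
def rot(s): return Ro.from_quat(np.roll(s["ee_rot"],-1)).as_matrix()
def delta(p):
    s=telemetry.sense(); d=rot(s).T@(np.array(p)-s["eef_pos"]); 
    print("t",round(s["time_s"],2),"pos",np.round(s["eef_pos"],1),"q",np.round(s["joints"],3),"F",np.round(s["force"],1),"w",round(s["grip_width"],3),"| tool shift mm",np.round(d,1), "tilt z",np.round(rot(s)[:,2],4),"xaxis",np.round(rot(s)[:,0],3))
E
python3 - <<'E'
from h import *
for n,uv in(("scene",(150.7,223.7)),("top",(366.5,166))): print("pilot",plane(n,uv,45))
for n,uv in(("scene",(304.8,181.6)),("top",(215.5,229))): print("collar",plane(n,uv,35))
for n,uv in(("scene",(307.8,159.9)),("top",(211.9,228.5))): print("top",plane(n,uv,95))
delta([478,178,180])
E
python3 -m inch '[[-0.028,-0.0255,0,0,0.0854],[-0.028,-0.0255,0,0,0.0854],[-0.028,-0.0255,0,0,0.0854],[-0.028,-0.0255,0,0,0.0854],[-0.028,-0.0255,0,0,0.0854]]' 40
python3 -c "
from h import *
delta([478,178,180])"
```

```text
pilot [ 600.18769646 -130.11935398   45.        ]
pilot [ 598.46046411 -131.33929037   45.        ]
collar [482.12181996 177.23413279  35.        ]
collar [477.33326514 176.44710874  35.        ]
top [480.5240012 177.4780286  95.       ]
top [476.69314455 175.77577182  95.        ]
t 0.1 pos [ 152.  -502.3  230.8] q [-1.5    0.313  1.498 -0.     1.331 -0.223] F [-0.8  0.4  0. ] w 1.006 | tool shift mm [-556.7 -509.    51.6] tilt z [-1.0e-04  1.2e-03 -1.0e+00] xaxis [ 0.29  -0.957 -0.001]
time_s: 0.52
eef_pos: [232.9, -328.8, 227.6]
ee_rot: [-0.002, 0.8, -0.599, -0.002]
force: [1.0, 0.1, 0.5]
grip_width: 1.002
t 0.52 pos [ 232.9 -328.8  227.6] q [-1.247  0.045  1.831  0.     1.271  0.038] F [1.  0.1 0.5] w 1.002 | tool shift mm [-417.1 -377.8   49.9] tilt z [-0.0015  0.0053 -1.    ] xaxis [ 0.281 -0.96  -0.006]
```

```bash
R='x'
python3 -m inch '[[-0.030,-0.027,0.001,0,0.0854],[-0.030,-0.027,0.001,0,0.0854],[-0.030,-0.027,0.001,0,0.0854],[-0.030,-0.027,0.001,0,0.0854],[-0.030,-0.027,0.001,0,0.0854]]' >/dev/null
python3 -m inch '[[-0.030,-0.027,0.001,0,0.0854],[-0.030,-0.027,0.001,0,0.0854],[-0.030,-0.027,0.001,0,0.0854],[-0.030,-0.027,0.001,0,0.0854],[-0.030,-0.027,0.001,0,0.0854]]'
python3 -c "
from h import *
delta([478,178,180])"
```

```text
time_s: 1.35
eef_pos: [408.2, 49.5, 218.9]
ee_rot: [-0.002, 0.799, -0.601, -0.001]
force: [0.5, -1.9, 0.4]
grip_width: 1.001
t 1.35 pos [408.2  49.5 218.9] q [-0.169  0.069  1.829  0.005  1.243  1.12 ] F [ 0.5 -1.9  0.4] w 1.001 | tool shift mm [-104.  -102.5   39.5] tilt z [ 4.0e-04  4.9e-03 -1.0e+00] xaxis [ 0.277 -0.961 -0.005]
```

```bash
python3 -m inch '[[-0.026,-0.026,0.008,0,0.0854],[-0.026,-0.026,0.008,0,0.0854],[-0.026,-0.026,0.008,0,0.0854],[-0.026,-0.026,0.008,0,0.0854],[-0.005,-0.005,0.006,0,0.0854]]' >/dev/null
for i in 1 2 3 4 5 6; do python3 -m inch '[[0,0,0,-0.125,0.0854],[0,0,0,-0.125,0.0854],[0,0,0,-0.125,0.0854],[0,0,0,-0.125,0.0854],[0,0,0,-0.125,0.0854]]' >/dev/null; done
python3 -c "
from h import *
delta([478,178,150])
m=camera_model('wrist'); cv2.imwrite('pics/w1.png',capture('wrist'))
print(np.round(m['mtx'],1).tolist(),np.round(m['camera_from_world'],3).tolist())
print([np.round(proj('wrist',p,m),1) for p in ([478,176.5,95],[478,176.5,35])])
import pickle; pickle.dump(m,open('w1.pkl','wb'))"
```

```text
t 4.27 pos [477.6 192.5 167.5] q [ 0.154  0.363  1.603  0.003  1.2   -2.316] F [-0.1  0.3  0.1] w 1.0 | tool shift mm [ -9.7 -10.8  17.5] tilt z [-2.450e-02 -7.000e-04 -9.997e-01] xaxis [-0.782  0.623  0.019]
[[315.0, 0.0, 254.6], [0.0, 315.0, 200.6], [0.0, 0.0, 1.0]] [[-0.781, 0.624, 0.019, 250.16], [0.605, 0.75, 0.268, -449.363], [0.153, 0.221, -0.963, 202.265], [0.0, 0.0, 0.0, 1.0]]
[array([238.4, 197.2]), array([240.5, 179.9])]
```

View pics/w1.png

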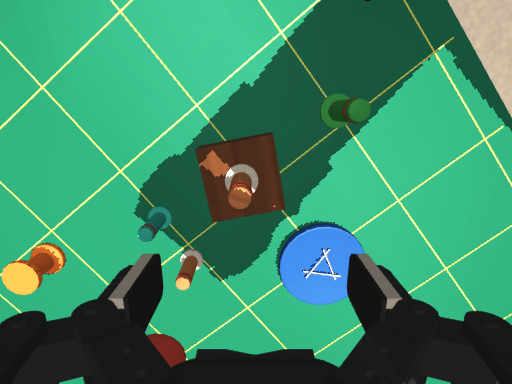

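The wrist view shows the handle top at (240,199) and the collar at (241,180), within 2 px of prediction, so the spindle is at about (478,177).

```bash
python3 -m inch '[[-0.005,-0.006,0.005,0,0.0854],[-0.004,-0.005,0.005,0,0.0854],[0,0,0.005,0,0.0854],[0,0,0,0,0.0854],[0,0,0,0,0.0854]]' >/dev/null
python3 -c "
from h import *
delta([478,177.2,46])"
python3 -m inch '[[0,0,0,0,0.0854],[0,0,0,0,0.0854],[0,0,0,0,0.0854],[0,0,0,0,0.0854],[0,0,0,0,0.0854]]' >/dev/null
python3 -c "
from h import *
delta([478,177.2,46])"
```

```text
t 4.73 pos [476.7 176.8 150.8] q [ 0.123  0.37   1.641  0.003  1.157 -2.344] F [-0.3  0.2  0.4] w 0.998 | tool shift mm [ -2.8   2.9 104.7] tilt z [-2.640e-02 -9.000e-04 -9.997e-01] xaxis [-0.78   0.625  0.02 ]
t 5.15 pos [476.9 177.5 151.2] q [ 0.124  0.369  1.64   0.003  1.158 -2.341] F [ 0.6  0.5 -0.2] w 0.999 | tool shift mm [ -3.2   2.2 105.1] tilt z [-2.580e-02 -7.000e-04 -9.997e-01] xaxis [-0.779  0.627  0.02 ]
```

```bash
python3 -m inch '[[-0.0005,0,0.015,0,0.0854],[-0.0005,0,0.015,0,0.0854],[-0.0005,0,0.015,0,0.0854],[-0.0005,0,0.015,0,0.0854],[0,0,0,0,0.0854]]' >/dev/null
python3 -c "
from h import *
delta([478,177.2,46])"
```

```text
t 5.57 pos [478.  176.7  90.6] q [ 0.123  0.449  1.703  0.003  1.011 -2.344] F [0.1 0.1 0.1] w 1.0 | tool shift mm [-0.4  1.  44.5] tilt z [-2.130e-02 -1.000e-04 -9.998e-01] xaxis [-0.779  0.627  0.017]
```

```bash
python3 -m inch '[[0,0,0.011,0,0.0854],[0,0.001,0.011,0,0.0854],[0,0,0.011,0,0.0854],[0,0,0.010,0,0.0854],[0,0,0,0,0.0854]]' >/dev/null
python3 -c "
from h import *
delta([478,177.2,46])"
for i in 1 2 3; do python3 -m inch '[[0,0,0,0,0.010],[0,0,0,0,0.010],[0,0,0,0,0.010],[0,0,0,0,0.010],[0,0,0,0,0.010]]' 60 | tail -2; done
python3 -c "
from h import *
delta([478,177.2,46])"
```

```text
t 5.98 pos [479.3 178.1  47.7] q [ 0.125  0.518  1.731  0.003  0.91  -2.342] F [-0.4 -0.4 -0.1] w 1.002 | tool shift mm [ 0.4 -1.5  1.7] tilt z [-1.780e-02  4.000e-04 -9.998e-01] xaxis [-0.779  0.626  0.014]
force: [0.1, -0.4, 0.5]
grip_width: 0.3
force: [1.0, 0.5, -1.4]
grip_width: 0.193
force: [-0.8, -0.0, -0.5]
grip_width: 0.196
t 7.23 pos [480.6 178.4  50.2] q [ 0.125  0.514  1.728  0.003  0.913 -2.342] F [-0.8 -0.  -0.5] w 0.196 | tool shift mm [ 1.2 -2.5  4.2] tilt z [-1.440e-02  8.000e-04 -9.999e-01] xaxis [-0.779  0.626  0.012]
```

```bash
for i in 1 2; do python3 -m inch '[[0,0,-0.01,0,0.010],[0,0,-0.01,0,0.010],[0,0,-0.01,0,0.010],[0,0,-0.01,0,0.010],[0,0,-0.005,0,0.010]]' | tail -2; done
python3 -c "
from h import *
delta([599,-131,135])
cv2.imwrite('pics/w2.png',capture('wrist')[:, :])"
```

```text
force: [-0.6, 0.2, -0.6]
grip_width: 0.19
force: [1.0, -1.2, 0.0]
grip_width: 0.197
t 8.07 pos [481.9 178.3 150.2] q [ 0.125  0.374  1.637  0.003  1.143 -2.341] F [ 1.  -1.2  0. ] w 0.197 | tool shift mm [-285.1 -167.8   13.5] tilt z [-0.0118  0.0011 -0.9999] xaxis [-0.78   0.626  0.01 ]
```

View pics/w2.png

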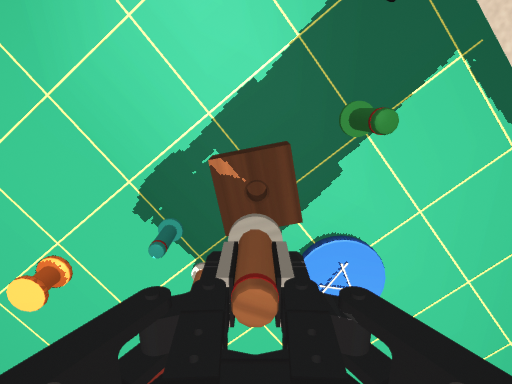

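Spindle held, clear of the rest (empty hole at (257,189)), aligned with the fingers.

```bash
for i in 1 2; do python3 -m inch '[[-0.025,-0.0147,0,0,0.010],[-0.025,-0.0147,0,0,0.010],[-0.025,-0.0147,0,0,0.010],[-0.025,-0.0147,0,0,0.010],[-0.025,-0.0147,0,0,0.010]]' | tail -1; done
python3 -m inch '[[-0.008,-0.004,0,0,0.010],[0,0,0,0,0.010],[0,0,0,0,0.010],[0,0,0,0,0.010],[0,0,0,0,0.010]]' | tail -1
python3 -c "
from h import *
delta([599,-131,115])"
```

```text
grip_width: 0.191
grip_width: 0.197
grip_width: 0.187
t 9.37 pos [ 590.4 -110.7  146. ] q [-3.790e-01  5.600e-01  1.358e+00 -2.000e-03  1.239e+00 -2.848e+00] F [ 0.   0.7 -1.1] w 0.187 | tool shift mm [-19.8 -10.4  30.8] tilt z [-0.0155  0.0044 -0.9999] xaxis [-0.782  0.623  0.015]
```

```bash
python3 -m inch '[[0,0,0,0.1,0.010],[0,0,0,0.05,0.010],[0,0,0,0,0.010],[0,0,0,0,0.010],[0,0,0,0,0.010]]' | tail -1
python3 -c "
from h import *
delta([599,-131,115])"
```

```text
grip_width: 0.195
t 9.78 pos [ 589.5 -105.1  146.7] q [-3.710e-01  5.550e-01  1.364e+00 -1.000e-03  1.239e+00 -2.693e+00] F [ 0.7  0.3 -1.2] w 0.195 | tool shift mm [-25.9 -10.5  31.4] tilt z [-0.0159  0.005  -0.9999] xaxis [-0.682  0.731  0.015]
```

```bash
python3 -m inch '[[-0.009,-0.0035,0,0,0.010],[-0.009,-0.0035,0,0,0.010],[-0.007,-0.0035,0,0,0.010],[0,0,0,0,0.010],[0,0,0,0,0.010]]' | tail -1
python3 -c "
from h import *
delta([599,-131,115])
m=camera_model('wrist'); s=telemetry.sense(); print(proj('wrist',[599,-131,45],m))
i=capture('wrist'); cv2.imwrite('pics/w3.png',i)
import pickle; pickle.dump((m,s),open('w3.pkl','wb'))
for n in('scene','top'): cv2.imwrite(f'pics/{n}3.png',capture(n))"
```

```text
grip_width: 0.194
t 10.2 pos [ 600.  -133.1  146.6] q [-4.080e-01  5.890e-01  1.309e+00 -2.000e-03  1.260e+00 -2.733e+00] F [-0.7  1.  -0.1] w 0.194 | tool shift mm [ 1.8  1.  31.6] tilt z [-0.0154  0.0047 -0.9999] xaxis [-0.685  0.728  0.014]
[255.93024031 202.35045468]
```

View pics/w3.png

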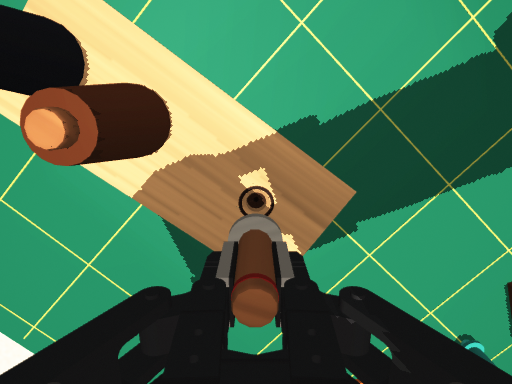

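Hole at (256,202) against predicted (255.9,202.4), so the pilot estimate holds. Now the spindle axis in the tool frame.

Run:
```python
from h import *
import pickle
m,s=pickle.load(open('w3.pkl','rb')); R=rot(s); o=s["eef_pos"]
T=np.array(m["camera_from_world"]); 
print("cam in tool",np.round(R.T@(-T[:3,:3].T@T[:3,3]-o),1))
def pt(uv,z):
    c,d=ray('wrist',uv,m); c=R.T@(c-o); d=R.T@d; return np.round(c+d*(z-c[2])/d[2],1)
print("handle top",pt((255,307),-45)," ring",pt((255,278),-45),pt((255,326),-45))
print("collar edge",pt((256,215),15),pt((256,215),20), "sides",pt((229,240),15),pt((284,240),15))
i=cv2.imread('pics/w3.png'); cv2.imwrite('pics/c3.png',cv2.resize(i[185:345,195:320],None,fx=3.7,fy=3.7,interpolation=cv2.INTER_CUBIC))
```

```text
cam in tool [-1.000e-01 -7.200e+01 -1.421e+02]
handle top [ -0.1  -3.7 -45. ]  ring [ -0.1 -15.3 -45. ] [ -0.1   4.3 -45. ]
collar edge [  0.5 -17.6  15. ] [  0.6 -15.9  20. ] sides [-14.   -3.4  15. ] [15.7 -3.4 15. ]
```

View pics/c3.png

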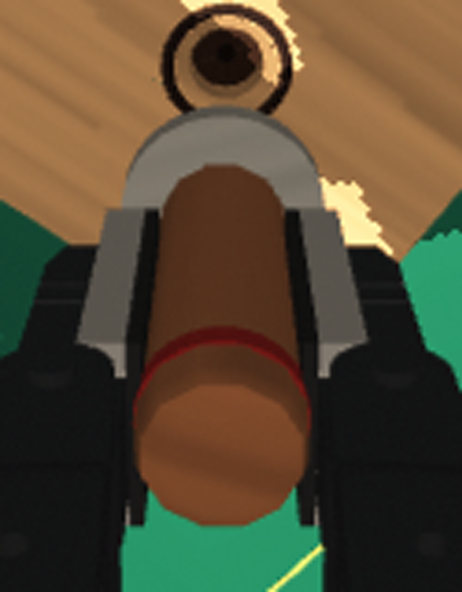

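```bash
cat >> h.py <<'E'
def foot(z=None,F=(0.2,-2.2,36)):
    s=telemetry.sense(); R=rot(s); f=s["eef_pos"]+R@np.array(F); d=R.T@(np.array([599,-131,f[2] if z is None else z])-f)
    print("t",round(s["time_s"],2),"pos",np.round(s["eef_pos"],1),"q6",round(s["joints"][5],3),"F",np.round(s["force"],1),"Tq",np.round(s["wrist_torque"],2),"w",round(s["grip_width"],3),"foot",np.round(f,1),"shift",np.round(d,1),"tilt",np.round(R[:2,2],4))
E
python3 -c "
from h import *
foot(50)"
```

```text
t 10.35 pos [ 599.9 -132.5  146.6] q6 -2.733 F [-0.6  0.1 -0.7] Tq [ 0.05  0.   -0.05] w 0.195 foot [ 597.6 -133.7  110.7] shift [ 0.1  3.4 60.7] tilt [-0.0155  0.0047]
```

```bash
python3 -m inch '[[0,0.001,0.012,0,0.010],[0,0.001,0.012,0,0.010],[0,0.001,0.012,0,0.010],[0,0,0.012,0,0.010],[0,0,0.003,0,0.010]]' | tail -1
python3 -m inch '[[0,0,0,0,0.010],[0,0,0,0,0.010],[0,0,0,0,0.010],[0,0,0,0,0.010],[0,0,0,0,0.010]]' | tail -1
python3 -c "
from h import *
foot(46)
m=camera_model('wrist'); s=telemetry.sense(); cv2.imwrite('pics/w4.png',capture('wrist'))
print('hole',proj('wrist',[599,-131,45],m))
"
```

```text
grip_width: 0.194
grip_width: 0.194
t 11.18 pos [ 600.5 -127.8   89.2] q6 -2.727 F [ 0.9 -0.8 -1. ] Tq [-0.01 -0.01 -0.03] w 0.194 foot [ 598.2 -129.    53.3] shift [-2.1 -0.7  7.2] tilt [-0.0176  0.0059]
hole [251.78116658 221.92343316]
```

```bash
python3 -m inch '[[-0.0015,-0.0005,0.002,0,0.010],[-0.001,0,0.002,0,0.010],[0,0,0,0,0.010],[0,0,0,0,0.010],[0,0,0,0,0.010]]' | tail -1
python3 -c "
from h import *
foot(40)
cv2.imwrite('pics/w4.png',capture('wrist')[170:340,175:335]); cv2.imwrite('pics/s4.png',capture('scene')[170:260,110:200])
a=cv2.resize(cv2.imread('pics/w4.png'),(400,425)); b=cv2.resize(cv2.imread('pics/s4.png'),(400,425),interpolation=2); cv2.imwrite('pics/c4.png',np.hstack([a,b]))
"
```

```text
grip_width: 0.197
t 11.65 pos [ 602.4 -130.6   85.7] q6 -2.73 F [-0.2  1.2 -0.2] Tq [-0.03  0.08 -0.03] w 0.197 foot [ 600.1 -131.7   49.8] shift [ 1.2 -0.2  9.8] tilt [-0.0158  0.0051]
```

View pics/c4.png

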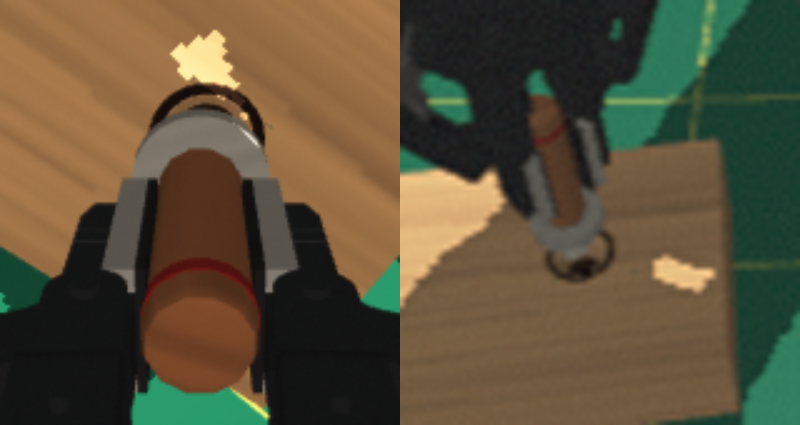

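Crops show the foot just above the hole, about 1 mm off in tool x, which agrees with the computed shift.

```bash
python3 -m inch '[[0.0008,0,0.002,0,0.010],[0.0004,0,0.003,0,0.010],[0,0,0.003,0,0.010],[0,0,0,0,0.010],[0,0,0,0,0.010]]' | tail -1
python3 -c "
from h import *
foot(34)"
```

```text
grip_width: 0.197
t 12.17 pos [ 601.2 -129.3   76.8] q6 -2.729 F [ 0.5  0.2 -0.3] Tq [ 0.01 -0.09  0.02] w 0.197 foot [ 598.9 -130.5   40.9] shift [-0.5 -0.2  6.9] tilt [-0.016   0.0052]
```

Foot 4 mm into the hole with no contact force. Continue to the bottom.

```bash
python3 -m inch '[[-0.0004,0,0.002,0,0.010],[0,0,0.002,0,0.010],[0,0,0.001,0,0.010],[0,0,0,0,0.010],[0,0,0,0,0.010]]' | tail -1
python3 -c "
from h import *
foot(34)"
python3 -m inch '[[0,0,0.001,0,0.010],[0,0,0.001,0,0.010],[0,0,0.001,0,0.010],[0,0,0.001,0,0.010],[0,0,0.001,0,0.010]]' | tail -1
python3 -c "
from h import *
foot(34)"
```

```text
grip_width: 0.195
t 12.58 pos [ 601.5 -129.7   71.2] q6 -2.729 F [-0.2 -0.5 -1.3] Tq [-0.04 -0.08 -0.05] w 0.195 foot [ 599.1 -130.8   35.2] shift [-0.  -0.2  1.2] tilt [-0.0161  0.0052]
grip_width: 0.198
t 13.0 pos [ 601.9 -129.7   68.5] q6 -2.729 F [-4.9  1.2  9. ] Tq [0.26 0.84 0.01] w 0.198 foot [ 599.6 -130.9   32.5] shift [ 0.4 -0.5 -1.5] tilt [-0.0144  0.0045]
```

```bash
python3 -m inch '[[0,0,0.001,0,0.010],[0,0,0.001,0,0.010],[0,0,0.001,0,0.010],[0,0,0.001,0,0.010],[0,0,0.001,0,0.010]]' 80| tail -1
python3 -c "
from h import *
foot()"
python3 -m inch '[[-0.0003,0.0003,0.0013,0,0.010],[0,0,0.0013,0,0.010],[0,0,0.0013,0,0.010],[0,0,0.0013,0,0.010],[0,0,0.0013,0,0.010]]' | tail -1
python3 -c "
from h import *
foot()"
```

```text
grip_width: 0.189
t 13.42 pos [ 601.9 -129.7   68.6] q6 -2.729 F [-3.4  1.2  7.9] Tq [0.22 0.73 0.04] w 0.189 foot [ 599.6 -131.    32.6] shift [ 0.4 -0.5  0. ] tilt [-0.0136  0.0032]
grip_width: 0.19
t 13.83 pos [ 602.  -129.7   68.5] q6 -2.729 F [-4.2  2.1  9.5] Tq [ 0.3   0.93 -0.  ] w 0.19 foot [ 599.7 -131.    32.5] shift [ 0.5 -0.6  0. ] tilt [-0.0134  0.0019]
```

```bash
python3 -m inch '[[0,0,0.0017,0,0.010],[0,0,0.002,0,0.010],[0,0,0.002,0.06,0.010],[0,0,0.002,0.1,0.010],[0,0,0.002,0.1,0.010]]' | tail -1
python3 -c "
from h import *
foot()"
python3 -m inch '[[0,0,0.002,0.1,0.010],[0,0,0.002,0.1,0.010],[0,0,0.002,0.1,0.010],[0,0,0.002,0.1,0.010],[0,0,0.002,0.1,0.010]]' | tail -1
python3 -c "
from h import *
foot()"
```

```text
grip_width: 0.19
t 14.25 pos [ 602.3 -130.1   68. ] q6 -2.462 F [-7.3  1.1 15.1] Tq [0.2  1.33 0.04] w 0.19 foot [ 599.9 -131.    32. ] shift [ 0.4 -0.8  0. ] tilt [-0.0107 -0.0012]
grip_width: 0.189
t 14.67 pos [ 602.4 -131.1   67.6] q6 -1.936 F [-6.5  1.2 15.2] Tq [0.24 1.49 0.02] w 0.189 foot [ 599.9 -131.1   31.6] shift [ 0.1 -0.9  0. ] tilt [-0.0087 -0.0056]
```

```bash
python3 -m inch '[[-0.0002,-0.0004,0.002,0.11,0.010],[-0.0002,-0.0004,0.002,0.11,0.010],[-0.0002,-0.0004,0.002,0.11,0.010],[-0.0002,-0.0004,0.002,0.11,0.010],[-0.0002,-0.0004,0.002,0.11,0.010]]' | tail -1
python3 -c "
from h import *
foot()"
python3 -m inch '[[-0.0004,-0.0003,0.002,0.11,0.010],[-0.0004,-0.0003,0.002,0.11,0.010],[-0.0004,-0.0003,0.002,0.11,0.010],[-0.0005,-0.0002,0.002,0.11,0.010],[-0.0005,-0.0002,0.002,0.11,0.010]]' | tail -1
python3 -c "
from h import *
foot()"
```

```text
grip_width: 0.19
t 15.08 pos [ 601.3 -132.2   67.2] q6 -1.361 F [-6.5  1.3 14.2] Tq [0.34 1.19 0.03] w 0.19 foot [ 599.5 -131.1   31.2] shift [-0.2 -0.5  0. ] tilt [-0.0037 -0.0092]
grip_width: 0.191
t 15.5 pos [ 599.9 -132.7   66.8] q6 -0.785 F [-5.8  2.8 14.1] Tq [0.51 1.14 0.05] w 0.191 foot [ 599.3 -131.    30.7] shift [-0.2 -0.1 -0. ] tilt [ 0.0012 -0.0116]
```

```bash
for i in 1 2; do python3 -m inch '[[-0.0004,0,0.002,0.11,0.010],[-0.0004,0,0.002,0.11,0.010],[-0.0004,0,0.002,0.11,0.010],[-0.0004,0,0.002,0.11,0.010],[-0.0004,0,0.002,0.11,0.010]]' | tail -1
python3 -c "
from h import *
foot()"; done
```

```text
grip_width: 0.194
t 15.92 pos [ 598.5 -132.4   66.3] q6 -0.208 F [-6.   4.1 15.1] Tq [0.52 1.21 0.01] w 0.194 foot [ 599.3 -130.8   30.3] shift [-0.3  0.3  0. ] tilt [ 0.0045 -0.0128]
grip_width: 0.191
t 16.33 pos [ 597.6 -131.3   65.8] q6 0.37 F [-6.1  1.7 14.6] Tq [ 0.47  1.24 -0.01] w 0.191 foot [ 599.6 -130.4   29.8] shift [0.  0.8 0. ] tilt [ 0.0085 -0.0147]
```

```bash
python3 -m inch '[[-0.0002,0,0.002,0.11,0.010],[-0.0002,0,0.002,0.11,0.010],[-0.0002,0,0.002,0.11,0.010],[-0.0002,0,0.002,0.11,0.010],[-0.0002,0,0.002,0.11,0.010]]' | tail -1
python3 -c "
from h import *
foot()"
python3 -m inch '[[-0.0002,0,0.002,0.11,0.010],[-0.0002,0,0.002,0.11,0.010],[-0.0002,0,0.002,0.11,0.010],[-0.0002,0,0.002,0.11,0.010],[-0.0002,0,0.002,0.11,0.010]]' | tail -1
python3 -c "
from h import *
foot()"
```

```text
grip_width: 0.191
t 16.75 pos [ 597.4 -130.2   65.3] q6 0.95 F [-7.1  2.3 15.6] Tq [0.46 1.37 0.04] w 0.191 foot [ 600.  -130.5   29.3] shift [ 0.3  1.1 -0. ] tilt [ 0.0108 -0.0164]
grip_width: 0.191
t 17.17 pos [ 597.7 -129.1   64.9] q6 1.53 F [-7.7  2.7 16.3] Tq [ 0.45  1.45 -0.  ] w 0.191 foot [ 600.2 -130.7   28.9] shift [ 0.7  1.  -0. ] tilt [ 0.0127 -0.0186]
```

```bash
for i in 1 2; do python3 -m inch '[[-0.0001,0,0.0019,0.11,0.010],[-0.0001,0,0.0019,0.11,0.010],[-0.0001,0,0.0019,0.11,0.010],[-0.0001,0,0.0019,0.11,0.010],[-0.0001,0,0.0019,0.11,0.010]]' | tail -1
python3 -c "
from h import *
foot()"; done
```

```text
grip_width: 0.19
t 17.58 pos [ 598.6 -128.5   64.8] q6 2.109 F [-4.9  1.3 14.1] Tq [0.34 1.03 0.  ] w 0.19 foot [ 600.3 -131.2   28.9] shift [ 1.   0.9 -0. ] tilt [ 0.0155 -0.0207]
grip_width: 0.189
t 18.0 pos [ 600.3 -128.7   64.8] q6 2.687 F [-6.3  2.7 16.6] Tq [0.57 1.4  0.06] w 0.189 foot [ 600.9 -131.8   28.9] shift [ 1.9  0.9 -0.1] tilt [ 0.0199 -0.0237]
```

The descent stopped at TCP z 64.8, after about 4.3 rad of driving turn. Either the collar is home or its edge is touching with a tilt. I'll release and inspect.

```bash
python3 -m inch '[[0,0,0,0,0.010],[0,0,0,0,0.010],[0,0,0,0,0.03],[0,0,0,0,0.05],[0,0,0,0,0.05]]' | tail -1
python3 -m inch '[[0,0,0,0,0.0854],[0,0,0,0,0.0854],[0,0,0,0,0.0854],[0,0,-0.01,0,0.0854],[0,0,-0.01,0,0.0854]]' | tail -1
python3 -c "
from h import *
foot()
m=camera_model('wrist')
w=capture('wrist'); s=capture('scene'); cv2.imwrite('pics/w5.png',w); cv2.imwrite('pics/s5.png',s)
u,v=np.int32(proj('wrist',[599,-131,60],m)); print(u,v)
b=cv2.resize(s[185:245,120:180],(400,400),interpolation=2)
a=cv2.resize(w[max(0,v-60):max(0,v-60)+120,u-60:u+60],(400,400),interpolation=2)
cv2.imwrite('pics/c5.png',np.hstack([a,b]))"
```

```text
grip_width: 0.585
grip_width: 0.994
t 18.83 pos [ 599.  -127.9   84.3] q6 2.688 F [-0.8  0.5  0.1] Tq [-0.   -0.01  0.03] w 0.994 foot [ 599.6 -130.9   48.3] shift [ 0.6 -0.  -0. ] tilt [ 0.0168 -0.0225]
256 235
```

View pics/c5.png

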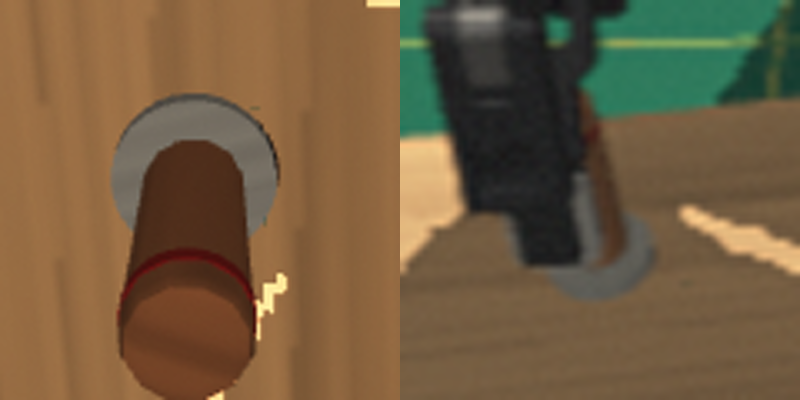

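The wrist crop shows the collar on the wood with a thin dark edge at its right, so a slight gap or tilt is possible. I'll rewind the wrist and do a second stroke.

```bash
for i in 1 2 3 4 5; do python3 -m inch '[[0,0,0,-0.12,0.0854],[0,0,0,-0.12,0.0854],[0,0,0,-0.12,0.0854],[0,0,0,-0.12,0.0854],[0,0,0,-0.12,0.0854]]' >/dev/null
python3 -c "
from h import *
s=telemetry.sense();print(np.round(s['eef_pos'],1),np.round(rot(s)[:2,2],4),round(s['joints'][5],2))"; done
python3 -m inch '[[0,0,0,0,0.0854],[0,0,0,0,0.0854],[0,0,0,0,0.0854],[0,0,0,0,0.0854],[0,0,0,0,0.0854]]' | tail -1
python3 -c "
from h import *
delta([599,-131,66])"
```

```text
[ 600.6 -128.4   88.2] [ 0.0237 -0.0253] 2.07
[ 600.8 -128.5   89.5] [ 0.0256 -0.0261] 1.44
[ 601.1 -128.5   90.8] [ 0.0274 -0.0268] 0.82
[ 601.3 -128.6   92.2] [ 0.0292 -0.0276] 0.19
[ 601.6 -128.6   93.5] [ 0.031  -0.0284] -0.43
grip_width: 1.001
t 21.43 pos [ 601.7 -128.7   94.2] q [-0.395  0.619  1.407 -0.016  1.076 -0.426] F [-0.2 -0.5 -0.2] w 1.001 | tool shift mm [-3.7  1.4 28.2] tilt z [ 0.0319 -0.0288 -0.9991] xaxis [0.999 0.039 0.031]
```

```bash
for i in 1 2; do python3 -m inch '[[0,0,0,-0.12,0.0854],[0,0,0.001,-0.12,0.0854],[0,0,0,-0.12,0.0854],[0,0,0,-0.12,0.0854],[0,0,0.001,-0.12,0.0854]]' >/dev/null; done
python3 -c "
from h import *
delta([599,-131,66])
m=camera_model('wrist'); w=capture('wrist'); cv2.imwrite('pics/w6.png',w)
s=telemetry.sense()
for z in(110,50): print(z,proj('wrist',[599,-131,z],m))
cv2.imwrite('pics/c6.png',cv2.resize(w[150:350,155:355],(600,600),interpolation=2))
import pickle; pickle.dump((m,s),open('w6.pkl','wb'))"
```

```text
t 22.27 pos [ 601.9 -128.8   90.3] q [-0.395  0.624  1.409 -0.016  1.068 -1.665] F [-0.4  0.1  0.1] w 0.997 | tool shift mm [-2.5 -3.1 24.2] tilt z [ 0.0323 -0.0288 -0.9991] xaxis [ 0.29   0.957 -0.018]
110 [246.78467015 276.29064008]
50 [250.93395628 222.84978765]
```

View pics/c6.png

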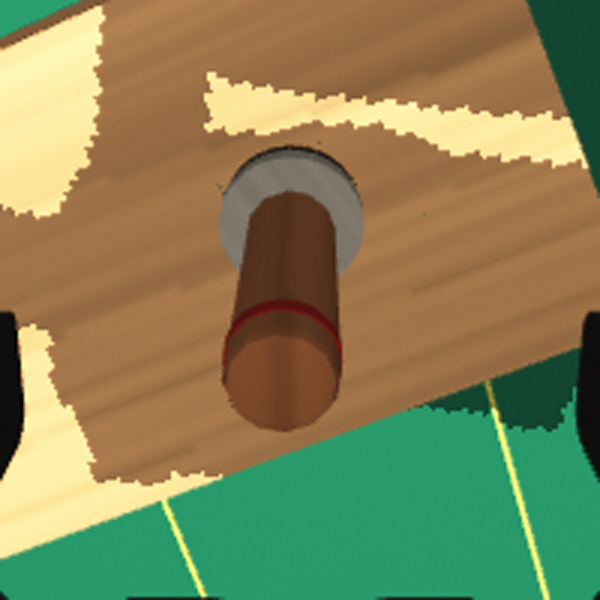

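The spindle stands upright to within about half a degree (top at (249,278), collar at (252,222)). I'll re-grip with the remaining tool tilt along the pads, so the grip doesn't tilt the spindle.

```bash
python3 -m inch '[[-0.001,-0.001,0.008,0,0.0854],[-0.001,-0.001,0.008,0,0.0854],[0,-0.001,0.008,0,0.0854],[0,0,0.002,0,0.0854],[0,0,0,0,0.0854]]' | tail -1
python3 -c "
from h import *
delta([599.7,-130.5,65])"
```

```text
grip_width: 0.998
t 22.73 pos [ 598.4 -130.7   60.5] q [-0.4    0.657  1.44  -0.017  1.005 -1.661] F [-0.5 -0.1  0.2] w 0.998 | tool shift mm [ 0.5  1.3 -4.5] tilt z [ 0.0307 -0.0282 -0.9991] xaxis [ 0.297  0.955 -0.018]
```

```bash
python3 -m inch '[[0.0003,0.001,-0.001,0,0.010],[0,0,0,0,0.010],[0,0,0,0,0.010],[0,0,0,0,0.010],[0,0,0,0,0.010]]' 80| tail -1
python3 -m inch '[[0,0,0,0,0.010],[0,0,0,0,0.010],[0,0,0,0,0.010],[0,0,0,0,0.010],[0,0,0,0,0.010]]' | tail -1
python3 -c "
from h import *
foot()"
python3 -m inch '[[0,0,0.001,0,0.010],[0,0,0.0015,0,0.010],[0,0,0.002,0,0.010],[0,0,0.002,0,0.010],[0,0,0.002,0,0.010]]' | tail -1
python3 -c "
from h import *
foot()"
```

```text
grip_width: 0.301
grip_width: 0.185
t 23.57 pos [ 599.8 -130.8   62.2] q6 -1.658 F [-0.3  0.7 -0.5] Tq [-0.03  0.02 -0.06] w 0.185 foot [ 598.9 -131.    26.1] shift [0.  0.1 0. ] tilt [ 0.0313 -0.0287]
grip_width: 0.186
t 23.98 pos [ 600.3 -131.    61.7] q6 -1.658 F [-8.8  2.7 17. ] Tq [ 0.58  1.52 -0.03] w 0.186 foot [ 599.4 -131.2   25.6] shift [ 0.1 -0.4 -0. ] tilt [ 0.0324 -0.0301]
```

```bash
python3 -m inch '[[-0.0001,-0.0006,0.0018,0.1,0.010],[0,-0.0006,0.0018,0.1,0.010],[0,-0.0006,0.0018,0.1,0.010],[0,-0.0006,0.0018,0.1,0.010],[0,-0.0006,0.0018,0.1,0.010]]' | tail -1
python3 -c "
from h import *
foot()"
python3 -m inch '[[-0.0002,-0.0006,0.0018,0.1,0.010],[-0.0003,-0.0006,0.0018,0.1,0.010],[-0.0003,-0.0005,0.0018,0.1,0.010],[-0.0003,-0.0005,0.0018,0.1,0.010],[-0.0003,-0.0005,0.0018,0.1,0.010]]' | tail -1
python3 -c "
from h import *
foot()"
```

```text
grip_width: 0.19
t 24.4 pos [ 600.  -130.7   61.6] q6 -1.138 F [-5.8  0.9 15.3] Tq [0.18 1.12 0.09] w 0.19 foot [ 600.1 -130.2   25.6] shift [-1.4 -0.2 -0. ] tilt [ 0.0401 -0.0344]
grip_width: 0.188
t 24.82 pos [ 599.6 -130.6   61.9] q6 -0.612 F [-6.4  0.3 14.7] Tq [0.13 1.19 0.06] w 0.188 foot [ 601.  -129.8   25.9] shift [-2.2  0.7 -0. ] tilt [ 0.0467 -0.0396]
```

No further sinking, and the tool tilt grew to 0.06 rad, so turning about a tilted axis would jam the collar edge. I'll release, clear the spindle, and check it. In/out free-air moves should shed the tilt, since earlier outward moves changed it in that direction.

```bash
python3 -m inch '[[0,0,0,0,0.010],[0,0,0,0,0.03],[0,0,0,0,0.0854],[0,0,0,0,0.0854],[0,0,0,0,0.0854]]' | tail -1
python3 -m inch '[[0,0,0,0,0.0854],[0,0,-0.015,0,0.0854],[0,0,-0.02,0,0.0854],[0,0,-0.02,0,0.0854],[0,0,-0.015,0,0.0854]]' | tail -1
python3 -c "
from h import *
delta([480,-80,135])
s=telemetry.sense(); R=rot(s); c=np.cos(s['joints'][0]);n=np.sin(s['joints'][0]); print('radial tilt',R[:2,2]@[c,n],'tang',R[:2,2]@[-n,c],'q4',s['joints'][3])
cv2.imwrite('pics/s7.png',capture('scene')); cv2.imwrite('pics/t7.png',capture('top'))"
```

```text
grip_width: 0.755
grip_width: 0.999
t 25.65 pos [ 594.5 -127.1  129.7] q [-0.395  0.559  1.406 -0.02   1.127 -0.614] F [-0.3  0.2  0.6] w 0.999 | tool shift mm [-100.7  -71.3  -11.5] tilt z [ 0.0391 -0.0362 -0.9986] xaxis [0.974 0.226 0.03 ]
radial tilt 0.05003802843085063 tang -0.018363362498427935 q4 -0.020339117935053823
```

```bash
cat > t.py <<'E'
from h import *
delta([599,-131,125]); s=telemetry.sense(); R=rot(s); c=np.cos(s['joints'][0]);n=np.sin(s['joints'][0]); print('radial tilt',R[:2,2]@[c,n],'tang',R[:2,2]@[-n,c])
E
python3 -m inch '[[-0.020,-0.014,-0.002,0,0.0854],[-0.020,-0.014,-0.002,0,0.0854],[-0.020,-0.014,-0.002,0,0.0854],[-0.020,-0.014,-0.002,0,0.0854],[-0.010,-0.007,0,0,0.0854]]' | tail -1
python3 t.py
python3 -m inch '[[0.026,0.018,0,0,0.0854],[0.026,0.018,0,0,0.0854],[0.026,0.018,0,0,0.0854],[0.005,0.004,0,0,0.0854],[0,0,0,0,0.0854]]' | tail -1
python3 t.py
```

```text
grip_width: 1.0
t 26.17 pos [489.4 -85.1 127.5] q [-0.399  0.34   1.755 -0.022  0.996 -0.615] F [-0.2 -0.2  0.6] w 1.0 | tool shift mm [96.3 69.2  8.5] tilt z [ 0.0396 -0.0363 -0.9986] xaxis [0.974 0.226 0.03 ]
radial tilt 0.050568193834976356 tang -0.01810253453837894
grip_width: 1.002
t 26.58 pos [ 577.8 -119.9  123.4] q [-0.395  0.539  1.458 -0.02   1.113 -0.616] F [ 0.3 -0.1  0.1] w 1.002 | tool shift mm [18.2 15.7 -0.8] tilt z [ 0.023  -0.0292 -0.9993] xaxis [0.973 0.228 0.016]
radial tilt 0.032481089871392504 tang -0.018132323380554906
```

Works: each outward move sheds 0.018 rad. Repeating.

```bash
python3 -m inch '[[-0.018,-0.013,-0.003,0,0.0854],[-0.020,-0.014,-0.003,0,0.0854],[-0.020,-0.014,-0.003,0,0.0854],[-0.015,-0.010,-0.002,0,0.0854],[0,0,0,0,0.0854]]' | tail -1
python3 t.py
python3 -m inch '[[0.027,0.020,0,0,0.0854],[0.027,0.020,0,0,0.0854],[0.027,0.020,0,0,0.0854],[0.005,0.004,0,0,0.0854],[0,0,0,0,0.0854]]' | tail -1
python3 t.py
```

```text
grip_width: 1.0
t 27.0 pos [486.8 -83.4 125.9] q [-0.398  0.35   1.745 -0.021  1.024 -0.618] F [ 0.2 -0.6  0.6] w 1.0 | tool shift mm [98.4 71.9  3.7] tilt z [ 0.0144 -0.0256 -0.9996] xaxis [0.973 0.229 0.008]
radial tilt 0.023217111835381183 tang -0.01799457682077666
grip_width: 0.999
t 27.42 pos [ 583.7 -124.9  124.7] q [-0.399  0.559  1.419 -0.02   1.147 -0.623] F [-0.4  1.2 -0.6] w 0.999 | tool shift mm [13.5  9.5 -0.1] tilt z [ 0.0077 -0.0227 -0.9997] xaxis [0.973 0.23  0.002]
radial tilt 0.01592397191989092 tang -0.0178878357836368
```

```bash
python3 -m inch '[[-0.018,-0.013,-0.003,0,0.0854],[-0.020,-0.014,-0.003,0,0.0854],[-0.020,-0.014,-0.003,0,0.0854],[-0.012,-0.008,-0.002,0,0.0854],[0,0,0,0,0.0854]]' | tail -1
python3 t.py
python3 -m inch '[[0.027,0.020,0,0,0.0854],[0.027,0.020,0,0,0.0854],[0.027,0.020,0,0,0.0854],[0.010,0.007,0,0,0.0854],[0,0,0,0,0.0854]]' | tail -1
python3 t.py
python3 - <<'E'
from h import *
s=cv2.imread('pics/s7.png'); t=cv2.imread('pics/t7.png')
m=camera_model('wrist'); w=capture('wrist'); cv2.imwrite('pics/w7.png',w); import pickle; pickle.dump((m,telemetry.sense()),open('w7.pkl','wb'))
print([np.round(proj('wrist',[599,-131,z],m),1) for z in(110,50)])
b=cv2.resize(capture('scene')[190:240,125:175],(400,400),interpolation=2)
cv2.imwrite('pics/c7.png',np.hstack([cv2.resize(w[190:310,195:315],(400,400),interpolation=2),b]))
E
```

```text
grip_width: 1.002
t 27.83 pos [496.3 -89.8 130.5] q [-0.402  0.371  1.699 -0.02   1.063 -0.625] F [ 0.3 -0.3  1.4] w 1.002 | tool shift mm [90.4 63.7  6.4] tilt z [ 0.0012 -0.0199 -0.9998] xaxis [ 0.973  0.231 -0.003]
radial tilt 0.008914156295433679 tang -0.01781482408538939
grip_width: 0.999
t 28.25 pos [ 600.4 -133.2  129.2] q [-0.401  0.598  1.342 -0.019  1.198 -0.628] F [-0.2  0.3  0.1] w 0.999 | tool shift mm [-0.8 -2.6  4.1] tilt z [-0.0031 -0.0179 -0.9998] xaxis [ 0.973  0.232 -0.007]
radial tilt 0.00412980969618744 tang -0.017687428293128065
[array([252.9, 238.1]), array([254. , 204.2])]
```

View pics/c7.png

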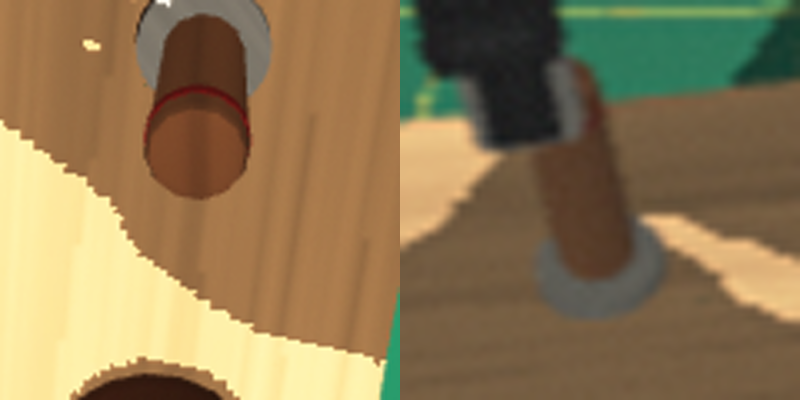

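The spindle stands upright (top (254,236.5), collar centre (256,203.5)) and the tool is near vertical now. I'll re-grip and screw in short strokes.

```bash
sed -i 's/599,-131,125/599.6,-130.9,63/' t.py
python3 -m inch '[[0,-0.001,0.015,0,0.0854],[0,-0.001,0.015,0,0.0854],[0,0,0.015,0,0.0854],[0,0,0.013,0,0.0854],[0,0,0,0,0.0854]]' | tail -1
python3 t.py
```

```text
grip_width: 0.998
t 28.77 pos [ 593.6 -128.7   70.2] q [-0.399  0.652  1.418 -0.02   1.069 -0.624] F [-0.   0.3 -0.6] w 0.998 | tool shift mm [5.4 3.4 7.2] tilt z [-0.0052 -0.017  -0.9998] xaxis [ 0.972  0.233 -0.009]
radial tilt 0.0017466986623711584 tang -0.01766798897048558
```

```bash
python3 -m inch '[[0.003,0.002,0.004,0,0.0854],[0.002,0.001,0.003,0,0.0854],[0,0,0.001,0,0.0854],[0,0,0,0,0.0854],[0,0,0,0,0.0854]]' | tail -1
python3 t.py
```

```text
grip_width: 1.001
t 29.18 pos [ 599.  -130.1   64.4] q [-0.397  0.669  1.405 -0.02   1.064 -0.623] F [-0.3  0.4  0.9] w 1.001 | tool shift mm [0.4 0.9 1.4] tilt z [-0.0032 -0.0178 -0.9998] xaxis [ 0.972  0.234 -0.007]
radial tilt 0.003924699746661222 tang -0.017683627524637514
```

```bash
python3 -m inch '[[0.0003,0.0005,0.001,0,0.010],[0,0,0,0,0.010],[0,0,0,0,0.010],[0,0,0,0,0.010],[0,0,0,0,0.010]]' 80| tail -1
python3 -m inch '[[0,0,0,0,0.010],[0,0,0,0,0.010],[0,0,0,0,0.010],[0,0,0,0,0.010],[0,0,0.001,0,0.010]]' | tail -1
python3 t.py
python3 -m inch '[[0,0,0.0015,0,0.010],[0,0,0.002,0,0.010],[0,0,0.002,0,0.010],[0,0,0.002,0.05,0.010],[0,0,0.002,0.1,0.010]]' | tail -1
python3 t.py
python3 -m inch '[[0,0,0.0019,0.12,0.010],[0,0,0.0019,0.12,0.010],[0,0,0.0019,0.12,0.010],[0,0,0.0019,0.12,0.010],[0,0,0.0019,0.12,0.010]]' | tail -1
python3 t.py
```

```text
grip_width: 0.3
grip_width: 0.193
t 30.02 pos [ 600.  -131.    64.4] q [-0.398  0.67   1.403 -0.021  1.062 -0.624] F [-4.7  0.5 13.7] w 0.193 | tool shift mm [-0.3 -0.2  1.4] tilt z [-0.001  -0.0191 -0.9998] xaxis [ 0.972  0.234 -0.005]
radial tilt 0.00645718812099795 tang -0.01800727666332128
grip_width: 0.19
t 30.43 pos [ 600.5 -131.2   64.4] q [-0.397  0.67   1.403 -0.022  1.059 -0.472] F [-7.2  3.6 17.2] w 0.19 | tool shift mm [-0.8 -0.4  1.4] tilt z [ 0.0012 -0.021  -0.9998] xaxis [ 0.996  0.085 -0.001]
radial tilt 0.009255989415073098 tang -0.018933633852405297
grip_width: 0.187
t 30.85 pos [ 600.3 -130.5   64.5] q [-0.396  0.669  1.405 -0.022  1.057  0.154] F [-6.5  2.6 16.1] w 0.187 | tool shift mm [-0.4  0.7  1.5] tilt z [ 0.0018 -0.0218 -0.9998] xaxis [ 0.858 -0.514  0.013]
radial tilt 0.010070630126505569 tang -0.019390563181169232
```

```bash
python3 -m inch '[[0,0,0.0021,0.12,0.010],[0,0,0.0021,0.12,0.010],[0,0,0.0021,0.12,0.010],[0,0,0.0021,0.12,0.010],[0,0,0.0021,0.12,0.010]]' | tail -1
python3 t.py
python3 -m inch '[[0,0,0,0,0.010],[0,0,0,0,0.02],[0,0,0,0,0.04],[0,0,0,0,0.0854],[0,0,0,0,0.0854]]' | tail -1
python3 -m inch '[[0,0,0,0,0.0854],[0,0,0,0,0.0854],[0,0,-0.015,0,0.0854],[0,0,-0.02,0,0.0854],[0,0,-0.02,0,0.0854]]' | tail -1
python3 -m inch '[[0,0,-0.02,0,0.0854],[0,0,-0.02,0,0.0854],[0,0,-0.02,0,0.0854],[0,0,-0.02,0,0.0854],[0,0,0,0,0.0854]]' | tail -1
python3 t.py
```

```text
grip_width: 0.187
t 31.27 pos [ 600.4 -130.2   64.5] q [-0.395  0.668  1.407 -0.023  1.055  0.781] F [-7.5  1.8 17.8] w 0.187 | tool shift mm [0.3 1.  1.5] tilt z [ 0.0032 -0.0232 -0.9997] xaxis [ 0.395 -0.918  0.023]
radial tilt 0.011892112223768181 tang -0.020211362517667152
grip_width: 0.646
grip_width: 0.996
grip_width: 0.999
t 32.52 pos [ 599.2 -126.7  203. ] q [-0.391  0.526  1.259 -0.02   1.35   0.778] F [ 0.4 -0.2  0.6] w 0.999 | tool shift mm [ 1.4e+00 -1.0e-01  1.4e+02] tilt z [-0.0014 -0.021  -0.9998] xaxis [ 0.395 -0.918  0.019]
radial tilt 0.0067001466880909554 tang -0.019987271727226374
```

```bash
python3 -m inch '[[-0.015,0.015,0,0,0.0854],[-0.02,0.02,0,0,0.0854],[-0.02,0.02,0,0,0.0854],[-0.02,0.02,0,0,0.0854],[0,0,0,0,0.0854]]' | tail -1
python3 - <<'E'
from h import *
s=capture('scene'); t=capture('top'); cv2.imwrite('pics/sE.png',s); cv2.imwrite('pics/tE.png',t)
t0=cv2.imread('pics/top0.png'); s0=cv2.imread('pics/scene0.png')
for n,p in(('collar',50),('top',110)): print(n,np.round(proj('scene',[599,-131,p]),1),np.round(proj('top',[599,-131,p]),1))
# bystander shift check: dish, orange spool, red cone
for n,i0,i1,box in(('dish',t0,t,(120,200,195,265)),('spool',s0,s,(270,250,305,295)),('cone',s0,s,(350,215,410,295))):
    a,b,c,d=box; r=cv2.phaseCorrelate(np.float32(i0[b:d,a:c,2]),np.float32(i1[b:d,a:c,2])); print(n,np.round(r[0],2),round(r[1],2))
c=lambda i,u,v:cv2.resize(i[v-25:v+25,u-25:u+25],(400,400),interpolation=2)
cv2.imwrite('pics/cE.png',np.hstack([c(s,150,215),c(t,366,166)]))
E
```

```text
grip_width: 1.003
collar [149.9 221.5] [366.9 165.3]
top [143.8 199.8] [374.7 159.5]
dish [0.5  0.03] 0.99
spool [0.01 0.45] 0.99
cone [ 0.04 -0.05] 0.96
```

View pics/cE.png

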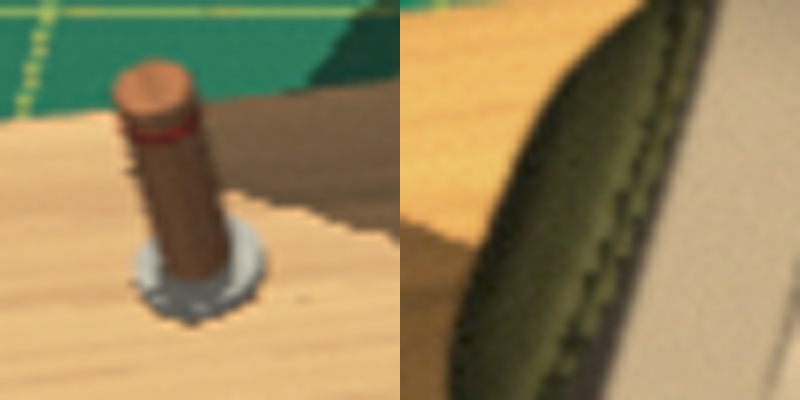

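```bash
python3 -c "
from rig import finish_job, telemetry
print(telemetry.sense()['time_s']); print(finish_job())"
```

```text
33.0333
the job is handed in; nothing more can be done
None
```

I took the spindle from the rest, stood its foot in the pilot hole and screwed it in clockwise at about 14 to 18 N. I believe the collar is home, though one number disagrees. I then let go, backed the arm off and handed the job in at 33 s of the 72 s allowed.

**Checks that passed:**
- **Seating:** the tool stopped sinking after about 0.69 turn. A final stroke of about 1.4 rad at 16 to 18 N, with the tool nearly vertical, sank it no further.
- **Upright:** in the last scene picture the spindle stands alone on the collar, and its top and collar lie in line with an upright spindle to within about 1 pixel.
- **Bystanders:** the dish, orange spool and red cone shifted by 0.5 pixel at most between the first and last pictures.

**Checks that failed or disagreed:**
- **Screw-in distance:** I counted about 0.69 turn and 3.5 mm of sinking, against the stated 0.8 to 1 turn and 4 to 5 mm. I rely on the no-further-sinking test, because no picture measures the gap under the collar to better than about 1 mm.
- **Tool tilt:** the second stroke leaned to about 0.06 rad with no sinking. I let go, worked most of the tilt out with free-air moves and gripped again for the final stroke.
- **Side force:** about 5 to 9 N on the tool while pressing.
- **Top view:** the arm blocked it in the last check, so the final uprightness rests on the scene camera alone.

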